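Grade the glass rods on the rod rest

TASK

Four loose pieces of glass rod and tube lie about the bench: rack them on the rod rest in order of thickness, thinnest at the narrow-slot end and thickest at the wide-slot end, each seated right down in both slots of the saddle cut for it and with its middle over the middle of the saddle. It is glass: lay each piece in, do not drop it, let go of it, and leave the glass blossom where it lies.

Things in the scene. Friction and masses are not known exactly. Their poses are not given: they have to be found in the camera images.
- clear_rod_mid (a point): clear glass rod, the thinnest and shortest: round, 9 mm across, 133 mm long, about 30 g, lying on the table at the start. The point is the middle of its length on its centre line (4.5 mm above the table while it lies there); its y axis runs along the rod, either end may lead. It can roll, so its x and z axes point anywhere across.
- clear_tube_mid (a point): clear glass tube, the second thinnest: round, 13 mm across, 210 mm long, about 30 g, lying on the table at the start. The point is the middle of its length on its centre line (6.5 mm above the table while it lies there); its y axis runs along the rod, either end may lead. It can roll, so its x and z axes point anywhere across.
- pink_rod_mid (a point): opaline pink glass rod, the second thickest: round, 18 mm across, 286 mm long, about 120 g, lying on the table at the start. The point is the middle of its length on its centre line (9 mm above the table while it lies there); its y axis runs along the rod, either end may lead. It can roll, so its x and z axes point anywhere across.
- blue_tube_mid (a point): clear blue glass tube, the thickest and longest: round, 25 mm across, 367 mm long, about 170 g, lying on the table at the start. The point is the middle of its length on its centre line (12.5 mm above the table while it lies there); its y axis runs along the rod, either end may lead. It can roll, so its x and z axes point anywhere across.
- saddle_9: saddle of the rod rest with the narrowest (left end of the row) slots, fixed: two dark graphite plates 34 mm wide, each with a round-bottomed slot 12 mm wide (for the 9 mm piece), flaring from 5.5 mm above the slot floor to 24 mm wide at the plates' top, 12.5 mm above it. Origin: on the slot floor, midway between the plates; x runs along the slot, y towards the next narrower saddle, z up. Seated centre line: z = 4.5 mm.
- saddle_13: saddle of the rod rest with the second narrowest slots, fixed: two dark graphite plates 38 mm wide, each with a round-bottomed slot 16 mm wide (for the 13 mm piece), flaring from 7.5 mm above the slot floor to 28 mm wide at the plates' top, 14.5 mm above it. Origin: on the slot floor, midway between the plates; x runs along the slot, y towards the next narrower saddle, z up. Seated centre line: z = 6.5 mm.
- saddle_18: saddle of the rod rest with the second widest slots, fixed: two dark graphite plates 43 mm wide, each with a round-bottomed slot 21 mm wide (for the 18 mm piece), flaring from 10 mm above the slot floor to 33 mm wide at the plates' top, 17 mm above it. Origin: on the slot floor, midway between the plates; x runs along the slot, y towards the next narrower saddle, z up. Seated centre line: z = 9 mm.
- saddle_25: saddle of the rod rest with the widest (right end) slots, fixed: two dark graphite plates 50 mm wide, each with a round-bottomed slot 28 mm wide (for the 25 mm piece), flaring from 13.5 mm above the slot floor to 40 mm wide at the plates' top, 20.5 mm above it. Origin: on the slot floor, midway between the plates; x runs along the slot, y towards the next narrower saddle, z up. Seated centre line: z = 12.5 mm.
- rest_track: the rod rest, fixed: a low aluminium track (42 x 272 mm), four saddles clamped on it 50 to 72 mm apart. Origin under its middle, on the table; y runs along the row to the narrow end. Each saddle: two plates 10 mm thick, 90 mm apart, on a flat foot; slot floors 38 mm, foot top 20 mm above the table. A lamp shade hangs 0.45 m above the table behind the wide end; rods can be swung round in front of it.
- pink_blossom: fragile glass blossom, pink, five petals, 57 x 59 x 21 mm, lying loose on the table behind the left end of the rod rest; not part of the work. Origin: centre of its underside, z up.

How it is judged (in metres and radians):
At the end, for the whole second after the job is handed in: Each piece lies at rest and released in its own saddle: centre line within 8 mm of the slot's middle and 4 mm of its seated height, within 0.08 rad of the slot, its middle within 20 mm of the saddle's; narrowest saddle the thinnest piece, and so on; the blossom moved less than 12 mm (x of clear_rod_mid in the frame of saddle_9 between -0.02 and 0.02 m and y of clear_rod_mid in the frame of saddle_9 between -0.008 and 0.008 m and z of clear_rod_mid in the frame of saddle_9 between 0.0005 and 0.0085 m and angle between the y axis of clear_rod_mid and the x axis of saddle_9, either way round below 0.08 rad and linear speed of each of clear_rod, clear_tube, pink_rod, blue_tube below 0.02 m/s and x of clear_tube_mid in the frame of saddle_13 between -0.02 and 0.02 m and y of clear_tube_mid in the frame of saddle_13 between -0.008 and 0.008 m and z of clear_tube_mid in the frame of saddle_13 between 0.0025 and 0.0105 m and angle between the y axis of clear_tube_mid and the x axis of saddle_13, either way round below 0.08 rad and x of pink_rod_mid in the frame of saddle_18 between -0.02 and 0.02 m and y of pink_rod_mid in the frame of saddle_18 between -0.008 and 0.008 m and z of pink_rod_mid in the frame of saddle_18 between 0.005 and 0.013 m and angle between the y axis of pink_rod_mid and the x axis of saddle_18, either way round below 0.08 rad and x of blue_tube_mid in the frame of saddle_25 between -0.02 and 0.02 m and y of blue_tube_mid in the frame of saddle_25 between -0.008 and 0.008 m and z of blue_tube_mid in the frame of saddle_25 between 0.0085 and 0.0165 m and angle between the y axis of blue_tube_mid and the x axis of saddle_25, either way round below 0.08 rad and distance of pink_blossom from where it was at the start of the episode below 0.012 m); the robot touches nothing.
It fails at once if a piece of glass is dropped or thrown (faster than 1.1 m/s while not held, a fall of about 6 cm) ((linear speed of clear_rod above 1.1 m/s and contact force between the fingers and clear_rod below 0.1 N) or (linear speed of clear_tube above 1.1 m/s and contact force between the fingers and clear_tube below 0.1 N) or (linear speed of pink_rod above 1.1 m/s and contact force between the fingers and pink_rod below 0.1 N) or (linear speed of blue_tube above 1.1 m/s and contact force between the fingers and blue_tube below 0.1 N)).
It fails at once if the glass blossom is knocked away (more than 12 mm) (distance of pink_blossom from where it was at the start of the episode above 0.012 m).
It also fails if it takes over 120 s, if anything falls off the work surface, if the arm or the gripper's body presses on something with over 40 N, if the wrist force passes 120 N, or if a joint passes its speed limit or range.

ROBOT

A 6-joint arm with a two-finger parallel gripper is mounted at the origin on a cart in front of the work surface, level with it; the furniture and walls round the work are solid. World frame = base frame: x ahead of the robot, y to its left, z up, the work surface at z = 0. Lengths are in mm, angles in rad, forces in N, time in s.
With the tool pointing down it reaches from about 350 to 725 mm from the base axis. Payload 4.3 kg.
Tool frame: the origin (TCP) lies at the very end of the fingers, on their centre line; the grasp point (between the pads) lies 19 mm behind it (bot.grasp_offset is the distance from the TCP to the grasp point, in mm); z points along the fingers, y is the line along which they close (so a half turn about z gives the same grasp; the last joint's range is limited). The gripper opens to 85 mm and grips with 20 to 120 N. Pads are 22 mm wide; open, the fingers measure 114 mm over their backs; the gripper's body (76 mm by 85 mm) begins 54 mm behind the grasp point. The pads swing forward as they close: fully open they stand 13 mm farther back than shut.
Start: joints at [-0.11, 0.377, 0.081, 1.274, 0, 1.46], TCP at [575.036, 0.002, 231.329] pointing down, gripper open.
Joint ranges: [-2.72, 2.72], [-0.84, 1.66], [-1.02, 1.22], [-1.77, 2.12], [-1.37, 1.28], [-3.14, 3.14]. Speed limits (rad/s): [2.57, 2.57, 3.14, 3.14, 3.14, 3.14].

INTERFACE

Orientations are given as a unit quaternion [x, y, z, w].
In Python, from cell import bot gives the robot as it stands. The module is installed in compiled form; this text tells all that it offers.
- The arm moves only by the tool jog_arm, never from a script. Its arguments are lists of equal length, an entry for each row: "offset": the shift along the tool's x, y, z in m, a list of three; "dr": the turn, a rotation vector about the tool's x, y, z in degrees, a list of three. A call has 1 to 20 rows; each row is the pose to reach, as a shift and turn from the pose commanded when the call began, along the tool's axes at that moment; what a row does not reach only later rows make up. A row lasts 1/10 s, in which the tool goes at most 50 mm and 8.59 degrees, less where a joint would pass 70% of its speed; a pose out of reach is approached as far as the arm can. A call with a gripper value outside its range is refused whole. "jaw" is the opening in per cent of the stroke, from 0 (shut) to 100 (fully open), set as the call begins (left out, the last holds). The fingers move at their own pace and stop on an object; the grip force is fixed at half the most. Time passes only in rows, so rows that repeat a pose let the fingers close. It gives the time, the measured TCP pose, the force, the opening and the grip force at its end, in the units of the state.
- bot.observe(): the state, without advancing time (a new reading comes with each control period).
- bot.snapshot(name): name is "scene" or "side" or "wrist"; returns a dict with "frame" (384x512x3 uint8, blue, green, red), "camera_matrix" (3x3 intrinsics, pixels), "R" (3x3) and "t" (3): a world point X has camera coordinates R X + t; the wrist camera has in their place "hand_eye" (4x4, takes a point from camera to tool coordinates, whose origin is the TCP and whose axes are the flange's). Camera axes: x right, y down, z forward; pixel columns grow to the right and rows downward; lengths in mm; the calibration is good to about 2 mm. A picture is of the moment at which its call begins: read the wrist's pose just before it. There is no depth.
- bot.finish_job(): hands the job in; it is judged then, once.
The state is a dict: "t": time; "qpos": joint angles; "dq": joint speeds; "joint_efforts": joint torques, N m; "eef_pos": TCP position; "tcp_rot": TCP orientation; "contact_force": force on the tool from outside, world axes, zero at the start; "wrist_torque": the same for the moment, N m; "grip_width": finger opening in mm; "grasp_force": force on a finger pad.
Only numpy, scipy, OpenCV 4.12 (cv2) and the standard library are available. Lean on these libraries where they do the work, as an engineer would, in place of code of your own. Each camera call takes 0.05 s, during which the arm holds its last target. There are 200 camera calls.

## Working session

There is one attempt and no reset: what is moved stays moved. The work goes in short steps, Python scripts to look and compute and a tool call to move; the robot and the scene stay as the last step left them, time stands still between calls to the robot, and variables do not carry over. Pictures are saved under pics/ and viewed, at most 17 in all, crops included, and the job is handed in when it is done.

Besides the shell and the picture viewer there is one more tool, called after "Request:" in YAML: its name, and indented under it one key for each argument. jog_arm: Moves the arm, as the interface text tells. Its arguments: {"type":"object","properties":{"offset":{"type":"array","items":{"type":"array","items":{"type":"number"}}},"dr":{"type":"array","items":{"type":"array","items":{"type":"number"}}},"jaw":{"type":"number"}},"required":["offset","dr"]}

```bash
mkdir -p pics
cat > h.py <<'E'
import numpy as np, cv2
from cell import bot
from scipy.spatial.transform import Rotation as Ro
def snap(name,fn=None):
    o=bot.observe(); s=bot.snapshot(name)
    if name=="wrist":
        H=np.array(s["hand_eye"]);Rt=Ro.from_quat(o["tcp_rot"]).as_matrix()
        Rcw=Rt@H[:3,:3]; c=Rt@H[:3,3]+np.array(o["eef_pos"])
    else:
        R=np.array(s["R"]);Rcw=R.T;c=-R.T@np.array(s["t"])
    if fn: cv2.imwrite("pics/"+fn,s["frame"])
    return s["frame"],np.array(s["camera_matrix"]),Rcw,c
def ray(cam,uv,z):
    _,K,R,c=cam
    d=R@np.linalg.solve(K,[uv[0],uv[1],1.]); return c+d*(z-c[2])/d[2]
def proj(cam,X):
    _,K,R,c=cam
    p=K@(R.T@(np.array(X,float)-c)); return p[:2]/p[2]
E
python3 - <<'E'
from h import *
a=[snap(n) for n in("scene","side","wrist")]
for x,n in zip(a,("scene","side","wrist")): print(n,x[3].round(),x[2].round(3).tolist(),x[1].round(1).tolist())
cv2.imwrite("pics/a1.png",cv2.resize(a[0][0],(800,600),interpolation=cv2.INTER_CUBIC))
cv2.imwrite("pics/a2.png",cv2.resize(a[1][0],(800,600),interpolation=cv2.INTER_CUBIC))
cv2.imwrite("pics/a3.png",cv2.resize(a[2][0],(800,600),interpolation=cv2.INTER_CUBIC))
for n,x in zip("012",a): cv2.imwrite(f"pics/raw{n}.png",x[0])
print(bot.observe())
E
```

```text
scene [ 163. -474.  829.] [[0.763, -0.501, 0.408], [-0.646, -0.578, 0.499], [-0.015, -0.645, -0.764]] [[374.6, 0.0, 252.4], [0.0, 374.6, 192.5], [0.0, 0.0, 1.0]]
side [  621. -1138.   924.] [[0.998, 0.025, -0.06], [0.063, -0.592, 0.804], [-0.015, -0.806, -0.592]] [[464.9, 0.0, 246.4], [0.0, 464.9, 189.5], [0.0, 0.0, 1.0]]
wrist [575.  73. 373.] [[1.0, 0.0, -0.001], [0.0, -0.957, -0.291], [-0.001, 0.291, -0.957]] [[305.9, 0.0, 257.3], [0.0, 305.9, 190.5], [0.0, 0.0, 1.0]]
{'t': 0.15, 'qpos': array([-1.10339766e-01,  3.77907612e-01,  7.99450219e-02,  1.27437722e+00,
        1.51251138e-05,  1.46050442e+00]), 'dq': array([-0.0012687 , -0.0011354 ,  0.00361546,  0.00079964,  0.00046042,
        0.00081951]), 'joint_efforts': array([ 1.00972400e-03, -4.64035428e+01,  2.70170492e+01,  1.39211598e-02,
       -6.30224304e-05,  7.89257683e-06]), 'eef_pos': array([5.74514542e+02, 4.17056718e-02, 2.30573182e+02]), 'tcp_rot': array([ 7.07123496e-01,  7.07089645e-01, -4.76404638e-04, -6.07190048e-04]), 'contact_force': array([ 0.73207097, -0.19723868, -0.00351449]), 'wrist_torque': array([-0.02554371, -0.00366993,  0.05719606]), 'grasp_force': 0.0, 'grip_width': 85.34720321390898}
```

View pics/a1.png

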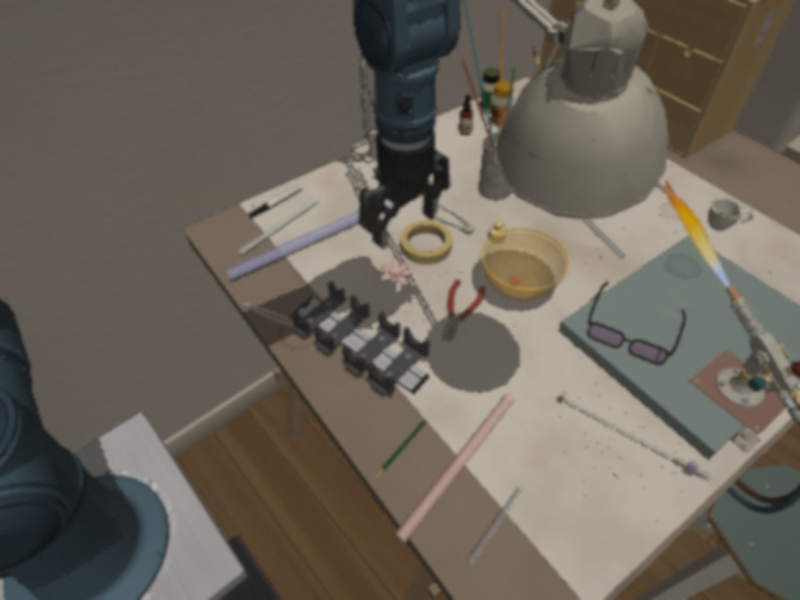

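View pics/a2.png

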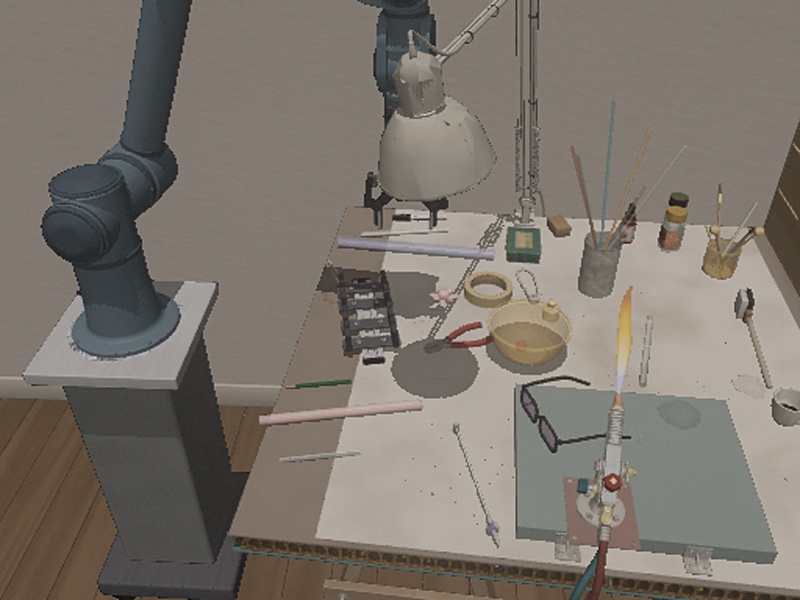

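View pics/a3.png

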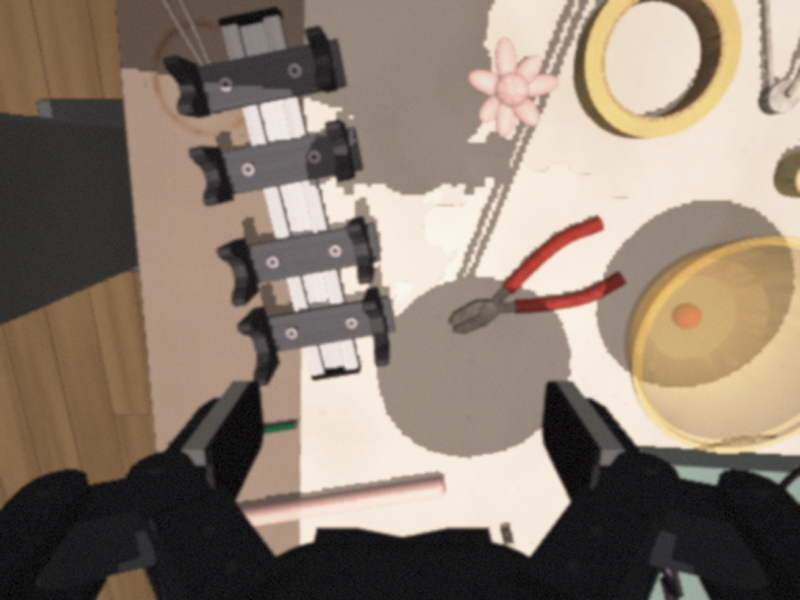

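The scene view shows the blue tube at (290,240), the pink rod at (455,465), the rest at (365,340) and the blossom at (395,272). Clear candidates are at (275,318), (495,525), (280,225) and (605,238). The wrist view shows the saddles in the column x≈270, y 70–340. Next I'll measure the candidates.

Run:
```python
from h import *
def mk(n,raw):
    s=bot.snapshot(n)
    R=np.array(s["R"]);return (s["frame"],np.array(s["camera_matrix"]),R.T,-R.T@np.array(s["t"]))
S=snap("scene");D=snap("side");W=snap("wrist")
def seg(c,a,b,z,l):
    A=ray(c,np.array(a)*.64,z);B=ray(c,np.array(b)*.64,z);print(l,A.round(),B.round(),"len",np.linalg.norm(A-B).round(),"mid",((A+B)/2).round())
seg(S,(229,273),(392,204),12,"blue S");seg(D,(339,242),(494,255),12,"blue D")
seg(S,(403,535),(511,400),9,"pink S");seg(D,(261,420),(423,406),9,"pink D")
seg(S,(473,560),(519,490),5,"clrA S");seg(D,(281,460),(360,454),5,"clrA D")
seg(S,(243,250),(317,203),5,"clrB S");seg(D,(362,234),(448,231),5,"clrB D")
seg(S,(245,305),(310,330),6,"clrC S")
seg(S,(585,218),(622,256),6,"clrD S");seg(D,(648,318),(643,385),6,"clrD D")
seg(S,(250,214),(301,190),5,"toolE S")
# saddles in wrist: outer plate centres at slot floor... top corners, z approx 50
for l,a,b in(("s1",(185,88),(322,62)),("s2",(208,176),(346,150)),("s3",(238,272),(368,250)),("s4",(262,345),(380,325))): seg(W,a,b,50,l)
seg(W,(512,88),(512,88),10,"blossom")
f=S[0]
cv2.imwrite("pics/b1.png",cv2.resize(f[100:260,130:290],(600,600),interpolation=cv2.INTER_CUBIC))
f=D[0]
cv2.imwrite("pics/b2.png",cv2.resize(f[120:320,150:430],(800,571),interpolation=cv2.INTER_CUBIC))
```

```text
blue S [405. 320.  12.] [769. 268.  12.] len 368.0 mid [587. 294.  12.]
blue D [407. 310.  12.] [768. 268.  12.] len 364.0 mid [588. 289.  12.]
pink S [ 339. -266.    9.] [ 608. -219.    9.] len 273.0 mid [ 473. -243.    9.]
pink D [ 337. -268.    9.] [ 616. -220.    9.] len 283.0 mid [ 477. -244.    9.]
clrA S [ 389. -351.    5.] [ 508. -326.    5.] len 121.0 mid [ 449. -338.    5.]
clrA D [ 387. -351.    5.] [ 515. -332.    5.] len 130.0 mid [ 451. -342.    5.]
clrB S [460. 364.   5.] [655. 384.   5.] len 196.0 mid [558. 374.   5.]
clrB D [457. 359.   5.] [664. 381.   5.] len 209.0 mid [561. 370.   5.]
clrC S [389. 236.   6.] [446. 110.   6.] len 138.0 mid [417. 173.   6.]
clrD S [1046.  -24.    6.] [1012. -140.    6.] len 121.0 mid [1029.  -82.    6.]
clrD D [1067.   55.    6.] [1014. -145.    6.] len 207.0 mid [1040.  -45.    6.]
toolE S [527. 448.   5.] [654. 442.   5.] len 127.0 mid [591. 445.   5.]
s1 [440. 111.  50.] [526. 126.  50.] len 87.0 mid [483. 119.  50.]
s2 [448.  58.  50.] [539.  74.  50.] len 92.0 mid [493.  66.  50.]
s3 [461.  -7.  50.] [552.   9.  50.] len 92.0 mid [506.   1.  50.]
s4 [473. -61.  50.] [559. -46.  50.] len 88.0 mid [516. -54.  50.]
blossom [652. 116.  10.] [652. 116.  10.] len 0.0 mid [652. 116.  10.]
```

View pics/b1.png

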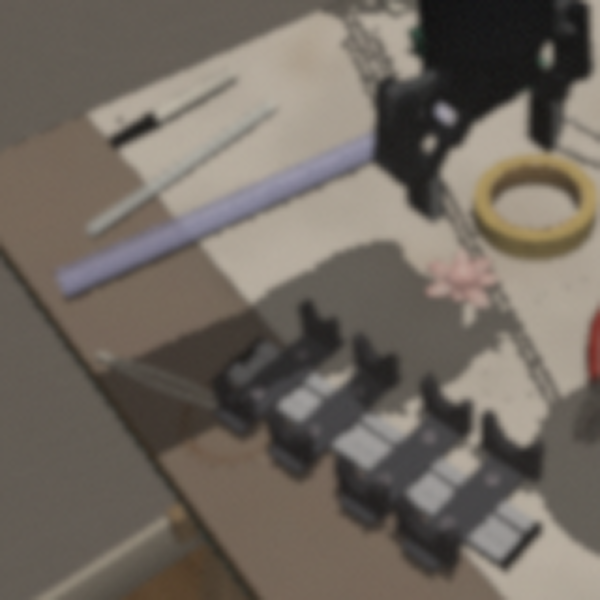

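A measures 130 mm, which fits the thin rod. B measures 209 mm, which fits the tube. C, near the left end of the rest, is unclear. I'll take a closer look from above.

Request:
jog_arm:
  offset:
    - [0.05,-0.01,-0.01]
    - [0.1,-0.02,-0.02]
    - [0.15,-0.03,-0.03]
    - [0.2,-0.04,-0.03]
    - [0.23,-0.05,-0.03]
    - [0.23,-0.05,-0.03]
    - [0.23,-0.05,-0.03]
    - [0.23,-0.05,-0.03]
  dr:
    - [0,0,0]
    - [0,0,0]
    - [0,0,0]
    - [0,0,0]
    - [0,0,0]
    - [0,0,0]
    - [0,0,0]
    - [0,0,0]

```text
t: 1.1
eef_pos: [525.3, 229.1, 261.2]
tcp_rot: [0.707, 0.707, -0.0, 0.0]
contact_force: [-0.3, 0.0, 0.8]
grip_width: 85.1
grasp_force: 0.0
```

Run:
```python
from h import *
import pickle
W=snap("wrist");pickle.dump(W,open("w1.pkl","wb"))
cv2.imwrite("pics/c1.png",cv2.resize(W[0],(800,600),interpolation=cv2.INTER_CUBIC))
```

```text
(no output)
```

View pics/c1.png

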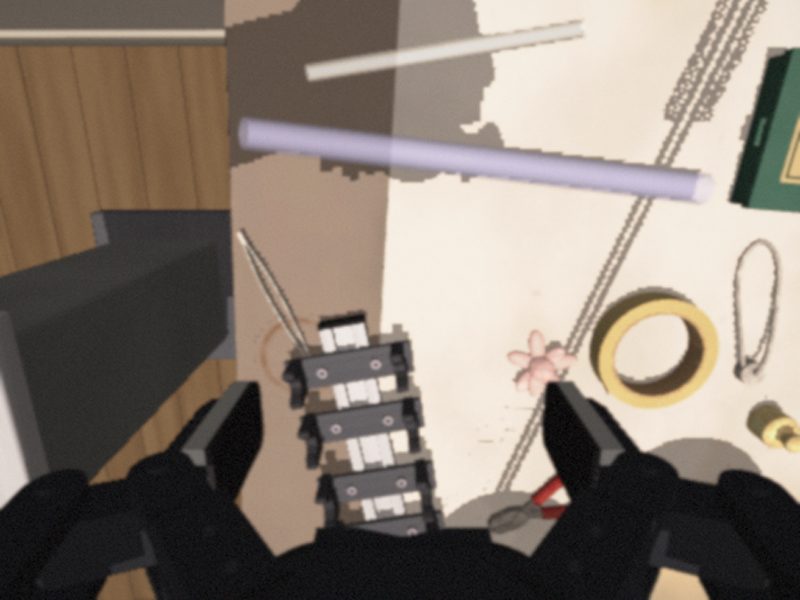

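C is a pair of tweezers, so it stays where it is. B, the tube, runs from (310,72) to (582,28). The blue tube runs from (243,133) to (708,188).

```bash
cat >> h.py <<'E'
def rows(x,y,z,ang):
    """target TCP, closing axis perpendicular to a rod at world angle ang (deg); prints tool-frame offset/turn"""
    o=bot.observe();R=Ro.from_quat(o["tcp_rot"]).as_matrix()
    d=R.T@(np.array([x,y,z])-np.array(o["eef_pos"]))/1000
    cur=np.degrees(np.arctan2(R[1,1],R[0,1]))   # tool y heading
    turn=((ang+90-cur)+90)%180-90               # world-up turn
    print("off",d.round(4),"world turn",round(turn,1),"dr z",round(-turn,1),"(or other way)","q",o["qpos"].round(2),"eef",np.array(o["eef_pos"]).round(1))
def seg(c,a,b,z,l="",s=1.):
    A=ray(c,np.array(a)*s,z);B=ray(c,np.array(b)*s,z);m=(A+B)/2;d=B-A
    print(l,A.round(),B.round(),"len",np.linalg.norm(d).round(1),"mid",m.round(1),"ang",np.degrees(np.arctan2(d[1],d[0])).round(2));return m,np.degrees(np.arctan2(d[1],d[0]))
E
python3 - <<'E'
from h import *
import pickle
W=pickle.load(open("w1.pkl","rb"))
m,a=seg(W,(307,73),(583,28),6.5,"B",.64);rows(m[0],m[1],80,a)
m,a=seg(W,(241,133),(710,188),12.5,"blue",.64);rows(m[0],m[1],80,a)
seg(W,(302,383),(402,365),48,"s1",.64);seg(W,(315,440),(415,420),48,"s2",.64)
E
```

```text
B [454. 359.   6.] [660. 390.   6.] len 208.3 mid [557.  374.4   6.5] ang 8.36
off [0.1458 0.0313 0.1811] world turn -81.5 dr z 81.5 (or other way) q [ 0.3   0.37  0.15  1.35 -0.    1.87] eef [525.4 228.8 261.2]
blue [402. 316.  12.] [772. 274.  12.] len 372.9 mid [586.8 295.1  12.5] ang -6.45
off [0.0665 0.0613 0.1812] world turn 83.7 dr z -83.7 (or other way) q [ 0.3   0.37  0.15  1.35 -0.    1.87] eef [525.4 228.8 261.2]
s1 [444. 120.  48.] [526. 136.  48.] len 83.7 mid [484.7 128.4  48. ] ang 11.05
s2 [451.  67.  48.] [537.  86.  48.] len 87.5 mid [494.   76.1  48. ] ang 12.73
```

Request:
jog_arm:
  offset:
    - [0.03,0.006,0.03]
    - [0.06,0.012,0.06]
    - [0.09,0.018,0.09]
    - [0.12,0.025,0.12]
    - [0.146,0.031,0.15]
    - [0.146,0.031,0.15]
    - [0.146,0.031,0.15]
    - [0.146,0.031,0.15]
    - [0.146,0.031,0.15]
    - [0.146,0.031,0.15]
    - [0.146,0.031,0.15]
    - [0.146,0.031,0.15]
    - [0.146,0.031,0.15]
    - [0.146,0.031,0.15]
    - [0.146,0.031,0.15]
  dr:
    - [0,0,-8]
    - [0,0,-16]
    - [0,0,-24]
    - [0,0,-32]
    - [0,0,-40]
    - [0,0,-48]
    - [0,0,-56]
    - [0,0,-64]
    - [0,0,-72]
    - [0,0,-80]
    - [0,0,-88]
    - [0,0,-96]
    - [0,0,-98.5]
    - [0,0,-98.5]
    - [0,0,-98.5]
  jaw: 45

```text
t: 2.65
eef_pos: [556.7, 374.9, 111.2]
tcp_rot: [-0.073, 0.997, -0.0, -0.0]
contact_force: [-0.2, -0.0, 0.1]
grip_width: 38.9
grasp_force: 0.0
```

Run:
```python
from h import *
import pickle
W=snap("wrist");pickle.dump(W,open("w2.pkl","wb"))
cv2.imwrite("pics/c2.png",W[0])
rows(557,374.4,1.5,8.4)
for p in((457,359),(557,374.4),(657,389)): print(proj(W,(p[0],p[1],6.5)).round())
S=snap("scene")
for p in((500,170),(583,215),(665,170)): print("lamp S z450",ray(S,np.array(p)*.64,450).round())
```

```text
off [-0.0004 -0.0008  0.1097] world turn 0.0 dr z -0.0 (or other way) q [ 0.5   0.63  0.17  1.12 -0.    0.35] eef [556.5 375.1 111.2]
[258.  59.]
[258. 189.]
[258. 292.]
lamp S z450 [ 564. -162.  450.]
lamp S z450 [ 572. -263.  450.]
lamp S z450 [ 691. -274.  450.]
```

View pics/c2.png

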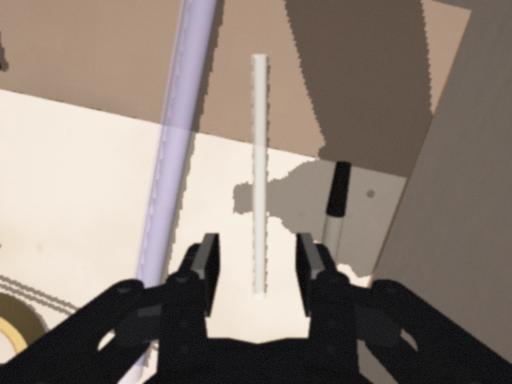

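The tube ends show at (260,56) and (260,297), in line with the prediction and centred between the fingers. I'll descend and grip.

Request:
jog_arm:
  offset:
    - [0,0,0.04]
    - [0,0,0.08]
    - [0,0,0.1]
    - [0,0,0.109]
    - [0,0,0.109]
    - [0,0,0.109]
  dr:
    - [0,0,0]
    - [0,0,0]
    - [0,0,0]
    - [0,0,0]
    - [0,0,0]
    - [0,0,0]

```text
t: 3.35
eef_pos: [557.1, 376.5, 3.7]
tcp_rot: [-0.074, 0.997, 0.0, 0.001]
contact_force: [-0.0, 1.2, 0.9]
grip_width: 38.2
grasp_force: 0.0
```

Request:
jog_arm:
  offset:
    - [0,0,0]
    - [0,0,0]
    - [0,0,0]
    - [0,0,0]
    - [0,0,0]
    - [0,0,0]
    - [0,0,-0.01]
    - [0,0,-0.04]
    - [0,0,-0.08]
    - [0,0,-0.12]
    - [0,0,-0.15]
    - [0,0,-0.15]
    - [0,0,-0.15]
  dr:
    - [0,0,0]
    - [0,0,0]
    - [0,0,0]
    - [0,0,0]
    - [0,0,0]
    - [0,0,0]
    - [0,0,0]
    - [0,0,0]
    - [0,0,0]
    - [0,0,0]
    - [0,0,0]
    - [0,0,0]
    - [0,0,0]
  jaw: 0

```text
t: 4.65
eef_pos: [556.5, 376.3, 153.5]
tcp_rot: [-0.074, 0.997, 0.0, 0.001]
contact_force: [-1.2, 0.9, -0.1]
grip_width: 9.9
grasp_force: 58.8
```

Run:
```python
import cv2
f=cv2.imread("pics/raw2.png")[0:250,95:255]
f=cv2.rotate(f,cv2.ROTATE_90_COUNTERCLOCKWISE)
cv2.imwrite("pics/d1.png",cv2.resize(f,None,fx=3.2,fy=3.2,interpolation=cv2.INTER_CUBIC))
```

```text
(no output)
```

View pics/d1.png

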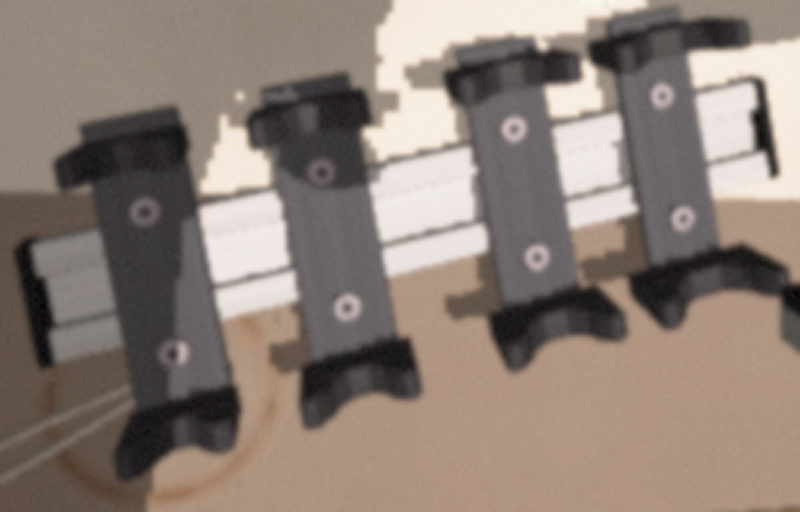

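The four saddles show with two foot screws each: s1 (145,211)/(173,353), s2 (321,172)/(347,307), s3 (514,129)/(537,257), s4 (662,96)/(683,217). The slots are narrowest on the left (+y).

```bash
cat > sad.py <<'E'
from h import *
W=snap("wrist")
H=np.array(bot.snapshot("wrist")["hand_eye"])
Rt=Ro.from_quat([.7071235,.7070896,-.00047640,-.00060719]).as_matrix()
cam=(None,W[1],Rt@H[:3,:3],Rt@H[:3,3]+np.array([574.5145,.0417,230.573]))
P=[((145,211),(173,353)),((321,172),(347,307)),((514,129),(537,257)),((662,96),(683,217))]
def un(p): x,y=p[0]/3.2-.35,p[1]/3.2-.35; return (95+159-y, x)
ms=[]
for a,b in P: ms.append(seg(cam,un(b),un(a),20.5,"sad")[0])
ms=np.array(ms);print(np.linalg.norm(np.diff(ms,axis=0),axis=1).round(1))
d=ms[0]-ms[3];print("row dir",np.degrees(np.arctan2(d[1],d[0])).round(2)-90)
E
python3 sad.py
```

```text
sad [453. 118.  20.] [500. 127.  20.] len 48.4 mid [476.5 122.4  20.5] ang 10.07
sad [463.  63.  20.] [510.  71.  20.] len 48.2 mid [486.4  66.9  20.5] ang 10.36
sad [475.  -5.  20.] [522.   4.  20.] len 48.2 mid [498.4  -0.7  20.5] ang 10.28
sad [486. -62.  20.] [532. -54.  20.] len 47.6 mid [509.  -58.1  20.5] ang 10.43
[56.4 68.6 58.4]
row dir 10.209999999999994
```

```bash
python3 -c "
from h import *
rows(486.4,66.9,110,10.25)"
```

```text
off [ 0.1134 -0.295   0.0415] world turn 1.8 dr z -1.8 (or other way) q [ 0.5   0.61  0.24  1.21 -0.    0.35] eef [555.1 375.5 150.9]
```

Request:
jog_arm:
  offset:
    - [0.015,-0.04,0]
    - [0.03,-0.08,0]
    - [0.045,-0.12,0]
    - [0.06,-0.16,0]
    - [0.075,-0.2,0]
    - [0.09,-0.24,0.01]
    - [0.105,-0.275,0.03]
    - [0.113,-0.295,0.0415]
    - [0.113,-0.295,0.0415]
    - [0.113,-0.295,0.0415]
    - [0.113,-0.295,0.0415]
    - [0.113,-0.295,0.0415]
  dr:
    - [0,0,-1.8]
    - [0,0,-1.8]
    - [0,0,-1.8]
    - [0,0,-1.8]
    - [0,0,-1.8]
    - [0,0,-1.8]
    - [0,0,-1.8]
    - [0,0,-1.8]
    - [0,0,-1.8]
    - [0,0,-1.8]
    - [0,0,-1.8]
    - [0,0,-1.8]

```text
t: 5.95
eef_pos: [488.6, 68.5, 111.2]
tcp_rot: [-0.091, 0.996, 0.0, 0.001]
contact_force: [0.9, -0.2, 0.0]
grip_width: 10.2
grasp_force: 58.9
```

Run:
```python
from h import *
import pickle
W=snap("wrist");pickle.dump(W,open("w3.pkl","wb"))
S=snap("side")
rows(486.4,66.9,60,10.25)
a=cv2.resize(W[0],(512,384));b=cv2.resize(S[0][130:290,150:363],(511,384),interpolation=cv2.INTER_CUBIC)
cv2.imwrite("pics/e1.png",cv2.resize(np.hstack([a,b]),(800,300),interpolation=cv2.INTER_AREA))
cv2.imwrite("pics/e2.png",cv2.resize(W[0],(800,600),interpolation=cv2.INTER_CUBIC))
u=np.array([np.cos(np.radians(10.25)),np.sin(np.radians(10.25)),0])
o=np.array(bot.observe()["eef_pos"])
for s in(-105,0): print("tube end pred",proj(W,o+s*u+[0,0,2.8]).round())
for c in((476.5,122.4),(486.4,66.9),(498.4,-.7)):
  for s in(-45,45): print("slot floor pred",proj(W,np.array([*c,38.])+s*u).round())
```

```text
off [ 0.0024 -0.0011  0.0512] world turn -0.1 dr z 0.1 (or other way) q [ 0.01  0.29 -0.37  0.91  0.   -0.17] eef [488.5  68.4 111.2]
tube end pred [261.  17.]
tube end pred [260. 250.]
slot floor pred [338. 137.]
slot floor pred [329. 253.]
slot floor pred [258. 137.]
slot floor pred [257. 253.]
slot floor pred [159. 136.]
slot floor pred [170. 252.]
```

View pics/e2.png

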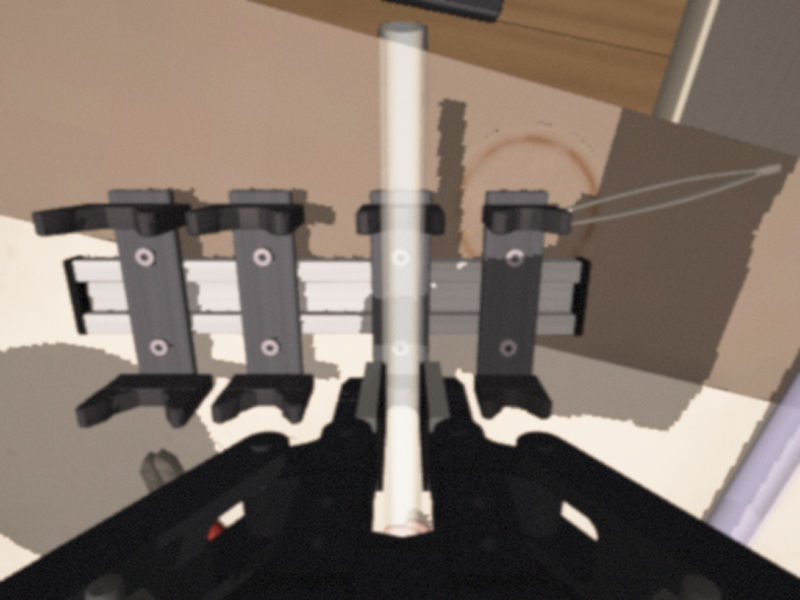

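The held tube's column (402) matches the screws of saddle 2 at (400,257) and (401,347), so the lateral alignment is good. I'll lower it.

Request:
jog_arm:
  offset:
    - [0.002,0,0.02]
    - [0.002,0,0.04]
    - [0.002,0,0.055]
    - [0.002,0,0.062]
    - [0.002,0,0.064]
    - [0.002,0,0.064]
    - [0.002,0,0.064]
  dr:
    - [0,0,0]
    - [0,0,0]
    - [0,0,0]
    - [0,0,0]
    - [0,0,0]
    - [0,0,0]
    - [0,0,0]

```text
t: 6.75
eef_pos: [486.8, 67.3, 47.6]
tcp_rot: [-0.09, 0.996, -0.0, 0.001]
contact_force: [0.2, -0.1, -1.0]
grip_width: 10.4
grasp_force: 58.9
```

Request:
jog_arm:
  offset:
    - [0,0,0.001]
    - [0,0,0.002]
    - [0,0,0.003]
    - [0,0,0.003]
  dr:
    - [0,0,0]
    - [0,0,0]
    - [0,0,0]
    - [0,0,0]

```text
t: 7.15
eef_pos: [485.9, 67.1, 43.8]
tcp_rot: [-0.09, 0.996, -0.0, 0.0]
contact_force: [-0.6, -0.7, -0.7]
grip_width: 10.2
grasp_force: 58.9
```

Request:
jog_arm:
  offset:
    - [0,0,0.001]
    - [0,0,0.002]
    - [0,0,0.0025]
    - [0,0,0.0025]
  dr:
    - [0,0,0]
    - [0,0,0]
    - [0,0,0]
    - [0,0,0]

```text
t: 7.55
eef_pos: [486.1, 67.2, 42.0]
tcp_rot: [-0.09, 0.996, -0.0, 0.0]
contact_force: [-3.4, 0.2, 7.8]
grip_width: 10.6
grasp_force: 59.7
```

Contact shows it is seated. Release and rise.

Request:
jog_arm:
  offset:
    - [0,0,0]
    - [0,0,0]
    - [0,0,0]
    - [0,0,0]
    - [0,0,-0.02]
    - [0,0,-0.05]
    - [0,0,-0.09]
    - [0,0,-0.12]
    - [0,0,-0.12]
    - [0,0,-0.12]
  dr:
    - [0,0,0]
    - [0,0,0]
    - [0,0,0]
    - [0,0,0]
    - [0,0,0]
    - [0,0,0]
    - [0,0,0]
    - [0,0,0]
    - [0,0,0]
    - [0,0,0]
  jaw: 40

```text
t: 8.55
eef_pos: [486.6, 67.2, 161.8]
tcp_rot: [-0.09, 0.996, -0.0, 0.001]
contact_force: [-0.9, -0.1, -1.5]
grip_width: 34.4
grasp_force: 0.0
```

Run:
```python
from h import *
S=snap("side");W=snap("wrist")
a=W[0];b=cv2.resize(S[0][150:262,180:280],None,fx=384/112,fy=384/112,interpolation=cv2.INTER_CUBIC)
cv2.imwrite("pics/f1.png",cv2.resize(np.hstack([a,b]),(800,360)))
# 13 tube prediction
u=np.array([np.cos(np.radians(10.25)),np.sin(np.radians(10.25)),0])
for s in(-105,105): print(proj(W,np.array([486.4,66.9,44.5])+s*u).round())
m=np.array([587,294]);rows(m[0],m[1],110,-6.45)
```

```text
[259.  57.]
[258. 289.]
off [-0.1411  0.2049  0.0498] world turn -16.7 dr z 16.7 (or other way) q [ 0.01  0.24 -0.3   1.03  0.   -0.17] eef [484.9  67.2 160.1]
```

View pics/f1.png

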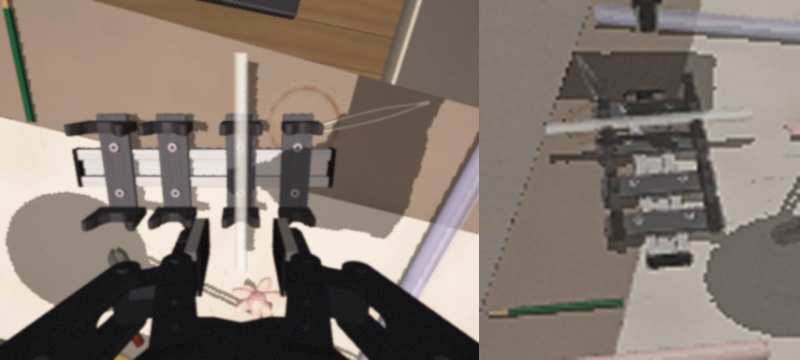

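The tube lies in saddle 2, with ends at (240,53) and (240,270) as predicted. Next is the blue tube.

Request:
jog_arm:
  offset:
    - [-0.03,0.04,0]
    - [-0.06,0.08,0]
    - [-0.085,0.12,0.01]
    - [-0.11,0.16,0.02]
    - [-0.13,0.19,0.04]
    - [-0.141,0.205,0.05]
    - [-0.141,0.205,0.05]
    - [-0.141,0.205,0.08]
    - [-0.141,0.205,0.12]
    - [-0.141,0.205,0.145]
    - [-0.141,0.205,0.1575]
    - [-0.141,0.205,0.1575]
    - [-0.141,0.205,0.1575]
  dr:
    - [0,0,6]
    - [0,0,12]
    - [0,0,16.7]
    - [0,0,16.7]
    - [0,0,16.7]
    - [0,0,16.7]
    - [0,0,16.7]
    - [0,0,16.7]
    - [0,0,16.7]
    - [0,0,16.7]
    - [0,0,16.7]
    - [0,0,16.7]
    - [0,0,16.7]
  jaw: 60

```text
t: 9.95
eef_pos: [588.5, 293.8, 4.8]
tcp_rot: [0.056, 0.998, 0.0, 0.0]
contact_force: [0.3, -0.8, 0.5]
grip_width: 51.0
grasp_force: 0.0
```

Request:
jog_arm:
  offset:
    - [0,0,0]
    - [0,0,0]
    - [0,0,0]
    - [0,0,0]
    - [0,0,0]
    - [0,0,0]
  dr:
    - [0,0,0]
    - [0,0,0]
    - [0,0,0]
    - [0,0,0]
    - [0,0,0]
    - [0,0,0]
  jaw: 0

```text
t: 10.55
eef_pos: [589.6, 294.7, 6.0]
tcp_rot: [0.056, 0.998, 0.001, 0.002]
contact_force: [-0.6, -1.1, 6.6]
grip_width: 23.1
grasp_force: 59.6
```

Request:
jog_arm:
  offset:
    - [0,0,-0.02]
    - [0,0,-0.05]
    - [0,0,-0.09]
    - [0,0,-0.12]
    - [0,0,-0.135]
    - [0,0,-0.135]
  dr:
    - [0,0,0]
    - [0,0,0]
    - [0,0,0]
    - [0,0,0]
    - [0,0,0]
    - [0,0,0]

```text
t: 11.15
eef_pos: [590.0, 294.9, 142.3]
tcp_rot: [0.056, 0.998, 0.001, 0.003]
contact_force: [-0.7, 0.2, -1.5]
grip_width: 22.7
grasp_force: 59.4
```

```bash
python3 -c "
from h import *
rows(509,-58.1,120,10.25)"
```

```text
off [ 0.0413 -0.3599  0.0211] world turn 16.6 dr z -16.6 (or other way) q [ 0.37  0.58  0.17  1.16 -0.    0.48] eef [590.  294.9 142.3]
```

Request:
jog_arm:
  offset:
    - [0.005,-0.04,0]
    - [0.01,-0.08,0]
    - [0.014,-0.12,0]
    - [0.018,-0.16,0]
    - [0.023,-0.2,0]
    - [0.027,-0.24,0]
    - [0.032,-0.28,0]
    - [0.037,-0.32,0.01]
    - [0.041,-0.35,0.021]
    - [0.041,-0.36,0.021]
    - [0.041,-0.36,0.021]
    - [0.041,-0.36,0.021]
    - [0.041,-0.36,0.021]
  dr:
    - [0,0,-2]
    - [0,0,-4]
    - [0,0,-6]
    - [0,0,-8]
    - [0,0,-10]
    - [0,0,-12]
    - [0,0,-14]
    - [0,0,-16]
    - [0,0,-16.6]
    - [0,0,-16.6]
    - [0,0,-16.6]
    - [0,0,-16.6]
    - [0,0,-16.6]

```text
t: 12.45
eef_pos: [507.7, -57.9, 118.0]
tcp_rot: [-0.09, 0.996, 0.0, 0.0]
contact_force: [-1.1, 0.1, -1.8]
grip_width: 23.1
grasp_force: 59.6
```

```bash
cat > chk.py <<'E'
import sys
from h import *
W=snap("wrist");S=snap("side")
b=cv2.resize(S[0][130:290,150:320],None,fx=2.4,fy=2.4,interpolation=cv2.INTER_CUBIC)
cv2.imwrite("pics/"+sys.argv[1],cv2.resize(np.hstack([W[0],b]),(800,333)))
print("scale",800/(512+b.shape[1]))
rows(float(sys.argv[2]),float(sys.argv[3]),120,10.25)
E
python3 chk.py g1.png 509 -58.1
```

```text
scale 0.8695652173913043
off [-0.0013 -0.0003 -0.0019] world turn -0.1 dr z 0.1 (or other way) q [-0.24  0.31 -0.31  0.94  0.   -0.42] eef [507.7 -58.  118.1]
```

View pics/g1.png

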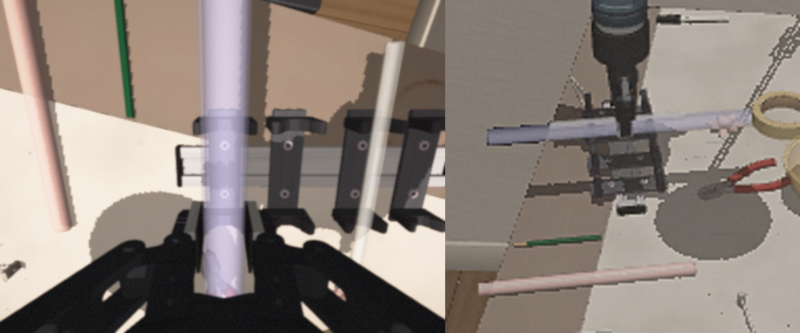

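The blue tube is centred over saddle 4 (screws at x≈224, tube at x≈224).

Request:
jog_arm:
  offset:
    - [0,0,0.03]
    - [0,0,0.05]
    - [0,0,0.065]
    - [0,0,0.069]
    - [0,0,0.07]
    - [0,0,0.07]
  dr:
    - [0,0,0]
    - [0,0,0]
    - [0,0,0]
    - [0,0,0]
    - [0,0,0]
    - [0,0,0]

```text
t: 13.15
eef_pos: [507.9, -58.9, 48.5]
tcp_rot: [-0.089, 0.996, -0.0, 0.001]
contact_force: [-0.2, -0.7, -1.4]
grip_width: 22.6
grasp_force: 59.5
```

Request:
jog_arm:
  offset:
    - [0,0,0.001]
    - [0,0,0.002]
    - [0,0,0.003]
    - [0,0,0.003]
  dr:
    - [0,0,0]
    - [0,0,0]
    - [0,0,0]
    - [0,0,0]

```text
t: 13.55
eef_pos: [507.6, -58.9, 45.2]
tcp_rot: [-0.089, 0.996, 0.0, 0.001]
contact_force: [-0.2, 2.3, -0.2]
grip_width: 22.9
grasp_force: 59.8
```

Request:
jog_arm:
  offset:
    - [0,0,0.001]
    - [0,0,0.002]
    - [0,0,0.002]
    - [0,0,0.002]
  dr:
    - [0,0,0]
    - [0,0,0]
    - [0,0,0]
    - [0,0,0]

```text
t: 13.95
eef_pos: [507.7, -58.3, 44.3]
tcp_rot: [-0.089, 0.996, 0.001, 0.001]
contact_force: [-3.8, 5.0, 11.6]
grip_width: 22.8
grasp_force: 61.0
```

Request:
jog_arm:
  offset:
    - [0,0,0]
    - [0,0,0]
    - [0,0,0]
    - [0,0,0]
    - [0,0,0]
    - [0,0,-0.02]
    - [0,0,-0.05]
    - [0,0,-0.08]
    - [0,0,-0.08]
    - [0,0,-0.08]
  dr:
    - [0,0,0]
    - [0,0,0]
    - [0,0,0]
    - [0,0,0]
    - [0,0,0]
    - [0,0,0]
    - [0,0,0]
    - [0,0,0]
    - [0,0,0]
    - [0,0,0]
  jaw: 52

```text
t: 14.95
eef_pos: [507.8, -59.3, 123.3]
tcp_rot: [-0.089, 0.996, -0.0, 0.001]
contact_force: [0.0, -0.1, -0.4]
grip_width: 44.3
grasp_force: 0.0
```

```bash
python3 -c "
from h import *
rows(476,-243.5,120,9.8)
W=snap('wrist')
u=np.array([np.cos(np.radians(10.25)),np.sin(np.radians(10.25)),0])
for s in(-183,-60):
  p=proj(W,np.array([509,-58.1,50.5])+s*u);print(p)
f=W[0].astype(int);m=((f[...,0]-f[...,2])>12).astype(np.uint8)
for r in (20,60,100,200): x=np.where(m[r,150:350])[0]+150; print(r,x.min() if len(x) else None,x.max() if len(x) else None)
"
```

```text
off [ 0.0639 -0.1756  0.0034] world turn -0.4 dr z 0.4 (or other way) q [-0.24  0.31 -0.31  0.95 -0.   -0.42] eef [507.8 -59.3 123.3]
[ 261.3262842  -100.87574607]
[260.77763193 120.55232708]
20 260 267
60 260 268
100 150 267
200 246 274
```

Request:
jog_arm:
  offset:
    - [0.015,-0.04,0]
    - [0.03,-0.08,0]
    - [0.045,-0.12,0]
    - [0.06,-0.16,0.003]
    - [0.064,-0.1755,0.003]
    - [0.064,-0.1755,0.003]
    - [0.064,-0.1755,0.003]
    - [0.064,-0.1755,0.003]
  dr:
    - [0,0,0.4]
    - [0,0,0.4]
    - [0,0,0.4]
    - [0,0,0.4]
    - [0,0,0.4]
    - [0,0,0.4]
    - [0,0,0.4]
    - [0,0,0.4]

```text
t: 15.8
eef_pos: [475.0, -241.5, 119.3]
tcp_rot: [-0.086, 0.996, 0.001, -0.0]
contact_force: [0.4, 0.4, -0.4]
grip_width: 44.2
grasp_force: 0.0
```

```bash
python3 chk.py h1.png 476 -243.5
```

```text
scale 0.8695652173913043
off [-0.0004 -0.0019 -0.0004] world turn 0.3 dr z -0.3 (or other way) q [-0.59  0.35 -0.25  0.97  0.   -0.76] eef [ 475.3 -241.7  119.6]
```

View pics/h1.png

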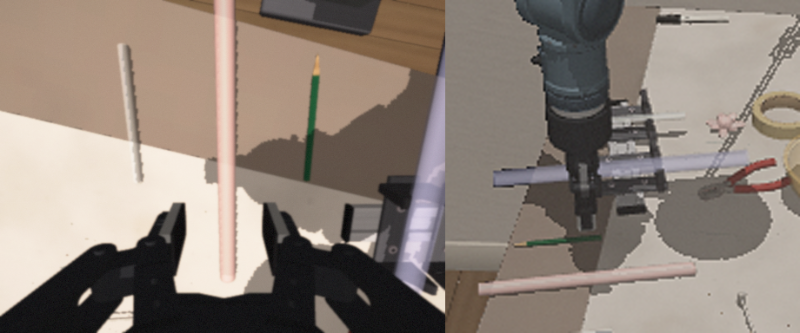

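Pink (x≈226) is centred between the pads (≈224). Rod A runs from (124,45) to (138,181).

```bash
python3 -c "
from h import *
W=snap('wrist')
seg(W,(124.5,43),(138,183),4.5,'A',1/.8696)
seg(W,(226,-20),(227.5,280),9,'pink',1/.8696)"
```

```text
A [ 383. -348.    4.] [ 513. -326.    4.] len 132.3 mid [ 448.2 -337.3    4.5] ang 9.72
pink [ 322. -268.    9.] [ 612. -215.    9.] len 295.6 mid [ 466.9 -241.4    9. ] ang 10.39
```

Request:
jog_arm:
  offset:
    - [0,-0.001,0.04]
    - [0,-0.001,0.08]
    - [0,-0.001,0.105]
    - [0,-0.001,0.117]
    - [0,-0.001,0.117]
    - [0,-0.001,0.117]
  dr:
    - [0,0,0]
    - [0,0,0]
    - [0,0,0]
    - [0,0,0]
    - [0,0,0]
    - [0,0,0]

```text
t: 16.55
eef_pos: [476.3, -244.3, 3.8]
tcp_rot: [-0.086, 0.996, -0.0, 0.001]
contact_force: [0.2, -0.9, 0.1]
grip_width: 44.4
grasp_force: 0.0
```

Request:
jog_arm:
  offset:
    - [0,0,0]
    - [0,0,0]
    - [0,0,0]
    - [0,0,0]
    - [0,0,0]
    - [0,0,0]
  dr:
    - [0,0,0]
    - [0,0,0]
    - [0,0,0]
    - [0,0,0]
    - [0,0,0]
    - [0,0,0]
  jaw: 0

```text
t: 17.15
eef_pos: [476.7, -245.0, 4.5]
tcp_rot: [-0.086, 0.996, -0.001, 0.001]
contact_force: [-0.3, 0.9, 6.9]
grip_width: 15.5
grasp_force: 58.9
```

Request:
jog_arm:
  offset:
    - [0,0,-0.02]
    - [0,0,-0.05]
    - [0,0,-0.09]
    - [0,0,-0.12]
    - [0,0,-0.13]
    - [0,0,-0.13]
  dr:
    - [0,0,0]
    - [0,0,0]
    - [0,0,0]
    - [0,0,0]
    - [0,0,0]
    - [0,0,0]

```text
t: 17.75
eef_pos: [476.5, -245.0, 134.3]
tcp_rot: [-0.085, 0.996, -0.001, 0.002]
contact_force: [0.2, -0.2, -1.7]
grip_width: 15.3
grasp_force: 59.2
```

```bash
python3 -c "
from h import *
rows(498.4,-.7,120,10.25)"
```

```text
off [-0.063   0.237   0.0139] world turn 0.5 dr z -0.5 (or other way) q [-0.59  0.34 -0.22  1.    0.   -0.76] eef [ 476.5 -245.   134.3]
```

Request:
jog_arm:
  offset:
    - [-0.011,0.04,0]
    - [-0.022,0.08,0]
    - [-0.033,0.12,0]
    - [-0.044,0.16,0]
    - [-0.055,0.2,0]
    - [-0.065,0.23,0.008]
    - [-0.065,0.237,0.014]
    - [-0.065,0.237,0.014]
    - [-0.065,0.237,0.014]
    - [-0.065,0.237,0.014]
  dr:
    - [0,0,-0.5]
    - [0,0,-0.5]
    - [0,0,-0.5]
    - [0,0,-0.5]
    - [0,0,-0.5]
    - [0,0,-0.5]
    - [0,0,-0.5]
    - [0,0,-0.5]
    - [0,0,-0.5]
    - [0,0,-0.5]

```text
t: 18.75
eef_pos: [498.9, -0.7, 118.5]
tcp_rot: [-0.089, 0.996, -0.0, -0.0]
contact_force: [0.4, 0.4, -2.4]
grip_width: 15.6
grasp_force: 59.3
```

```bash
python3 chk.py i1.png 500 -0.7
```

```text
scale 0.8695652173913043
off [-0.0007 -0.0001 -0.001 ] world turn 0.1 dr z -0.1 (or other way) q [-0.13  0.29 -0.34  0.94 -0.   -0.31] eef [499.3  -0.7 119. ]
```

View pics/i1.png

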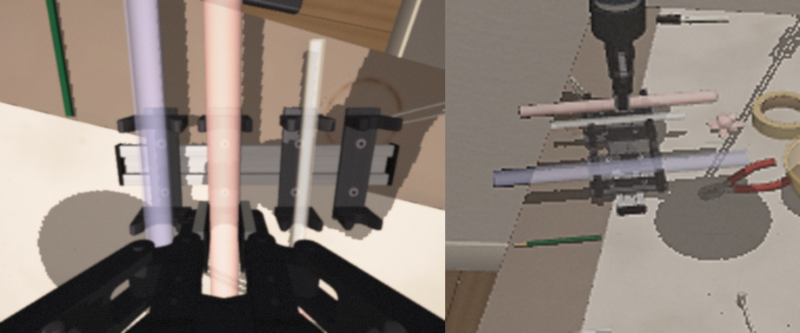

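Pink is centred over saddle 3 (screws at x≈224).

Request:
jog_arm:
  offset:
    - [0,0,0.03]
    - [0,0,0.05]
    - [0,0,0.065]
    - [0,0,0.071]
    - [0,0,0.072]
    - [0,0,0.072]
  dr:
    - [0,0,0]
    - [0,0,0]
    - [0,0,0]
    - [0,0,0]
    - [0,0,0]
    - [0,0,0]

```text
t: 19.45
eef_pos: [499.7, 0.1, 47.4]
tcp_rot: [-0.089, 0.996, -0.0, 0.001]
contact_force: [0.5, 0.2, -1.5]
grip_width: 15.3
grasp_force: 59.3
```

Request:
jog_arm:
  offset:
    - [0,0,0.001]
    - [0,0,0.002]
    - [0,0,0.003]
    - [0,0,0.0035]
    - [0,0,0.0035]
  dr:
    - [0,0,0]
    - [0,0,0]
    - [0,0,0]
    - [0,0,0]
    - [0,0,0]

```text
t: 19.95
eef_pos: [499.1, 0.5, 43.3]
tcp_rot: [-0.09, 0.996, 0.0, 0.0]
contact_force: [0.4, 0.8, -1.1]
grip_width: 15.3
grasp_force: 59.3
```

Request:
jog_arm:
  offset:
    - [0,0,0.001]
    - [0,0,0.002]
    - [0,0,0.002]
    - [0,0,0.002]
  dr:
    - [0,0,0]
    - [0,0,0]
    - [0,0,0]
    - [0,0,0]

```text
t: 20.35
eef_pos: [499.4, 0.3, 42.4]
tcp_rot: [-0.09, 0.996, -0.0, 0.0]
contact_force: [-2.9, -0.4, 8.3]
grip_width: 15.4
grasp_force: 60.4
```

Request:
jog_arm:
  offset:
    - [0,0,0]
    - [0,0,0]
    - [0,0,0]
    - [0,0,0]
    - [0,0,0]
    - [0,0,-0.02]
    - [0,0,-0.05]
    - [0,0,-0.08]
    - [0,0,-0.08]
    - [0,0,-0.08]
  dr:
    - [0,0,0]
    - [0,0,0]
    - [0,0,0]
    - [0,0,0]
    - [0,0,0]
    - [0,0,0]
    - [0,0,0]
    - [0,0,0]
    - [0,0,0]
    - [0,0,0]
  jaw: 42

```text
t: 21.35
eef_pos: [499.8, 0.4, 121.9]
tcp_rot: [-0.09, 0.996, -0.0, 0.001]
contact_force: [0.1, 0.8, -0.9]
grip_width: 35.7
grasp_force: 0.0
```

```bash
python3 -c "
from h import *
rows(449,-338,110,9.8)"
```

```text
off [ 0.1105 -0.3238  0.0118] world turn -0.5 dr z 0.5 (or other way) q [-0.13  0.29 -0.34  0.94  0.   -0.31] eef [4.998e+02 4.000e-01 1.219e+02]
```

Request:
jog_arm:
  offset:
    - [0.014,-0.04,0]
    - [0.028,-0.08,0]
    - [0.041,-0.12,0]
    - [0.055,-0.16,0]
    - [0.068,-0.2,0]
    - [0.082,-0.24,0]
    - [0.096,-0.28,0.005]
    - [0.11,-0.32,0.012]
    - [0.1105,-0.324,0.012]
    - [0.1105,-0.324,0.012]
    - [0.1105,-0.324,0.012]
    - [0.1105,-0.324,0.012]
  dr:
    - [0,0,0.5]
    - [0,0,0.5]
    - [0,0,0.5]
    - [0,0,0.5]
    - [0,0,0.5]
    - [0,0,0.5]
    - [0,0,0.5]
    - [0,0,0.5]
    - [0,0,0.5]
    - [0,0,0.5]
    - [0,0,0.5]
    - [0,0,0.5]

```text
t: 22.55
eef_pos: [448.3, -336.4, 109.0]
tcp_rot: [-0.086, 0.996, 0.001, -0.0]
contact_force: [-0.2, -0.1, -0.1]
grip_width: 35.9
grasp_force: 0.0
```

```bash
python3 chk.py j1.png 449 -338
```

```text
scale 0.8695652173913043
off [-0.0002 -0.0013 -0.0106] world turn 0.3 dr z -0.3 (or other way) q [-0.76  0.41 -0.19  0.97  0.   -0.93] eef [ 448.6 -336.7  109.4]
```

View pics/j1.png

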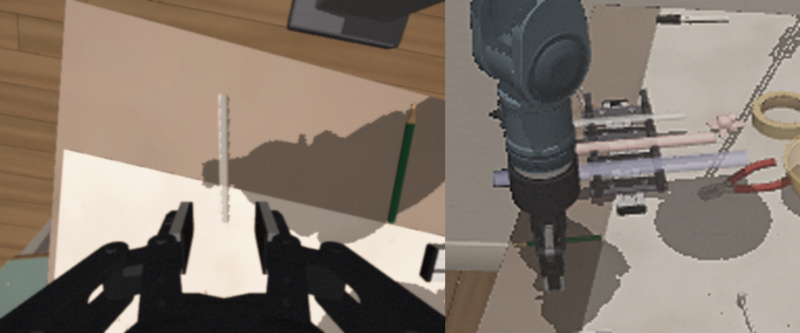

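Rod A (x≈224) is centred between the pads.

Request:
jog_arm:
  offset:
    - [0,0,0.04]
    - [0,0,0.08]
    - [0,0,0.1]
    - [0,0,0.108]
    - [0,0,0.108]
    - [0,0,0.108]
  dr:
    - [0,0,0]
    - [0,0,0]
    - [0,0,0]
    - [0,0,0]
    - [0,0,0]
    - [0,0,0]

```text
t: 23.25
eef_pos: [449.3, -338.4, 2.4]
tcp_rot: [-0.086, 0.996, -0.001, 0.001]
contact_force: [-0.5, -0.4, 0.4]
grip_width: 36.0
grasp_force: 0.0
```

Request:
jog_arm:
  offset:
    - [0,0,0]
    - [0,0,0]
    - [0,0,0]
    - [0,0,0]
    - [0,0,0]
    - [0,0,0]
  dr:
    - [0,0,0]
    - [0,0,0]
    - [0,0,0]
    - [0,0,0]
    - [0,0,0]
    - [0,0,0]
  jaw: 0

```text
t: 23.85
eef_pos: [449.1, -338.8, 2.5]
tcp_rot: [-0.085, 0.996, -0.001, 0.001]
contact_force: [-1.5, 1.7, 5.8]
grip_width: 6.2
grasp_force: 59.6
```

Request:
jog_arm:
  offset:
    - [0,0,-0.02]
    - [0,0,-0.05]
    - [0,0,-0.09]
    - [0,0,-0.12]
    - [0,0,-0.13]
    - [0,0,-0.13]
  dr:
    - [0,0,0]
    - [0,0,0]
    - [0,0,0]
    - [0,0,0]
    - [0,0,0]
    - [0,0,0]

```text
t: 24.45
eef_pos: [449.3, -339.0, 132.8]
tcp_rot: [-0.085, 0.996, -0.001, 0.001]
contact_force: [0.4, 0.2, -1.9]
grip_width: 6.0
grasp_force: 58.9
```

```bash
python3 -c "
from h import *
rows(476.5,122.4,120,10.25)"
```

```text
off [-0.1053  0.4501  0.0117] world turn 0.5 dr z -0.5 (or other way) q [-0.76  0.4  -0.15  1.02  0.   -0.93] eef [ 449.3 -339.   132.8]
```

Request:
jog_arm:
  offset:
    - [-0.009,0.04,0]
    - [-0.019,0.08,0]
    - [-0.028,0.12,0]
    - [-0.037,0.16,0]
    - [-0.047,0.2,0]
    - [-0.056,0.24,0]
    - [-0.065,0.28,0]
    - [-0.075,0.32,0]
    - [-0.084,0.36,0]
    - [-0.094,0.4,0]
    - [-0.103,0.44,0.006]
    - [-0.105,0.45,0.012]
    - [-0.105,0.45,0.012]
    - [-0.105,0.45,0.012]
    - [-0.105,0.45,0.012]
  dr:
    - [0,0,-0.5]
    - [0,0,-0.5]
    - [0,0,-0.5]
    - [0,0,-0.5]
    - [0,0,-0.5]
    - [0,0,-0.5]
    - [0,0,-0.5]
    - [0,0,-0.5]
    - [0,0,-0.5]
    - [0,0,-0.5]
    - [0,0,-0.5]
    - [0,0,-0.5]
    - [0,0,-0.5]
    - [0,0,-0.5]
    - [0,0,-0.5]

```text
t: 25.95
eef_pos: [474.9, 121.9, 118.9]
tcp_rot: [-0.089, 0.996, -0.0, -0.001]
contact_force: [0.1, -0.0, -0.5]
grip_width: 6.1
grasp_force: 59.0
```

```bash
python3 chk.py k1.png 476.5 122.4
```

```text
scale 0.8695652173913043
off [-0.0012  0.0002 -0.0006] world turn 0.1 dr z -0.1 (or other way) q [ 0.12  0.28 -0.36  0.93 -0.   -0.06] eef [475.3 122.  119.4]
```

View pics/k1.png

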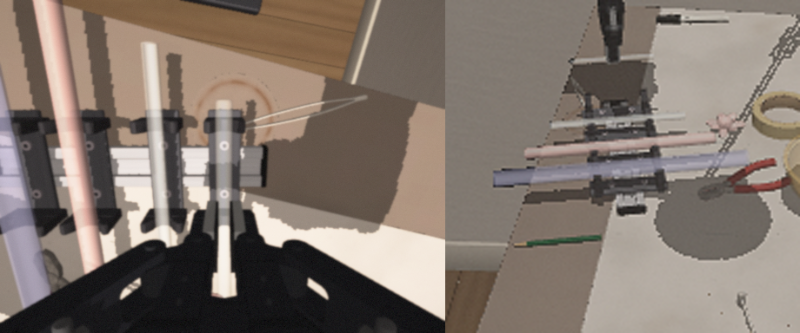

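The rod (x≈223) lines up with saddle 1's screws (x≈224).

Request:
jog_arm:
  offset:
    - [0,0,0.03]
    - [0,0,0.05]
    - [0,0,0.065]
    - [0,0,0.072]
    - [0,0,0.073]
    - [0,0,0.073]
  dr:
    - [0,0,0]
    - [0,0,0]
    - [0,0,0]
    - [0,0,0]
    - [0,0,0]
    - [0,0,0]

```text
t: 26.65
eef_pos: [475.7, 122.9, 46.9]
tcp_rot: [-0.089, 0.996, -0.0, 0.0]
contact_force: [-0.2, 0.1, -1.0]
grip_width: 6.4
grasp_force: 59.0
```

Request:
jog_arm:
  offset:
    - [0,0,0.001]
    - [0,0,0.002]
    - [0,0,0.003]
    - [0,0,0.004]
    - [0,0,0.004]
  dr:
    - [0,0,0]
    - [0,0,0]
    - [0,0,0]
    - [0,0,0]
    - [0,0,0]

```text
t: 27.15
eef_pos: [475.1, 123.2, 42.3]
tcp_rot: [-0.09, 0.996, -0.0, -0.0]
contact_force: [-0.0, -0.2, -0.4]
grip_width: 6.5
grasp_force: 59.0
```

Request:
jog_arm:
  offset:
    - [0,0,0.001]
    - [0,0,0.002]
    - [0,0,0.0025]
    - [0,0,0.0025]
  dr:
    - [0,0,0]
    - [0,0,0]
    - [0,0,0]
    - [0,0,0]

```text
t: 27.55
eef_pos: [475.6, 122.8, 40.5]
tcp_rot: [-0.09, 0.996, -0.001, 0.0]
contact_force: [-1.4, -2.8, 6.0]
grip_width: 6.2
grasp_force: 59.7
```

Request:
jog_arm:
  offset:
    - [0,0,0]
    - [0,0,0]
    - [0,0,0]
    - [0,0,0]
    - [0,0,-0.02]
    - [0,0,-0.05]
    - [0,0,-0.1]
    - [0,0,-0.15]
    - [-0.02,-0.05,-0.18]
    - [-0.02,-0.07,-0.18]
    - [-0.02,-0.07,-0.18]
    - [-0.02,-0.07,-0.18]
  dr:
    - [0,0,0]
    - [0,0,0]
    - [0,0,0]
    - [0,0,0]
    - [0,0,0]
    - [0,0,0]
    - [0,0,0]
    - [0,0,0]
    - [0,0,0]
    - [0,0,0]
    - [0,0,0]
    - [0,0,0]
  jaw: 30

```text
t: 28.75
eef_pos: [507.2, 57.7, 219.5]
tcp_rot: [-0.089, 0.996, 0.0, -0.0]
contact_force: [-0.2, 0.6, -0.4]
grip_width: 25.7
grasp_force: 0.0
```

Run:
```python
from h import *
W=snap("wrist");S=snap("side")
b=cv2.resize(S[0][150:246,160:302],None,fx=800/142,fy=800/142*.5,interpolation=cv2.INTER_CUBIC)[:230]
a=cv2.resize(W[0][0:300],(630,369),interpolation=cv2.INTER_CUBIC);a=cv2.copyMakeBorder(a,0,0,0,170,0)
cv2.imwrite("pics/l1.png",np.vstack([a,b]))
u=np.array([np.cos(np.radians(10.25)),np.sin(np.radians(10.25)),0])
for c,r,L in(((476.5,122.4),4.5,133),((486.4,66.9),6.5,210),((498.4,-.7),9,286),((509,-58.1),12.5,367)):
    print([(proj(W,np.array([*c,38+r])+s*L/2*u)*630/512).round().tolist() for s in(-1,0,1)])
```

```text
[[404.0, 105.0], [399.0, 187.0], [394.0, 260.0]]
[[335.0, 52.0], [333.0, 188.0], [332.0, 300.0]]
[[242.0, -6.0], [252.0, 188.0], [259.0, 337.0]]
[[153.0, -74.0], [181.0, 189.0], [201.0, 376.0]]
```

View pics/l1.png

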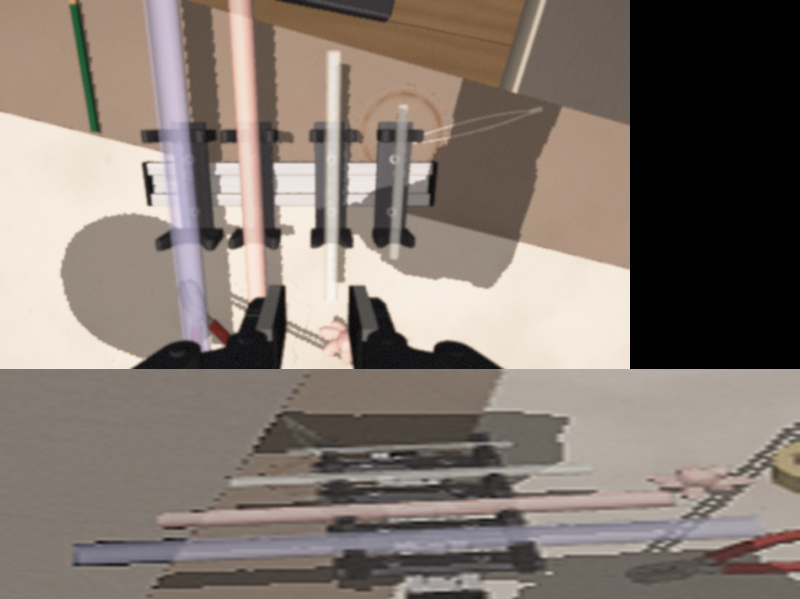

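All four pieces match the predicted seated lines: rod (404,105)–(394,260), tube (334,52)–(331,300), with pink and blue centred in their slots. The blossom is undisturbed and the robot is clear. I'm handing in.

```bash
python3 -c "
from cell import bot
print(bot.finish_job())"
```

```text
the job is handed in; nothing more can be done
None
```

All four glass pieces are racked in order in their saddles and released, the blossom was not touched, and the job is handed in; the final pictures showed each piece on its predicted seated line, but no verdict came back.

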